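# Heft two sealed nozzle holders and nest each by what is inside

## Robot

A 7-joint arm with a two-finger parallel gripper is mounted at the origin on the work surface. World frame = base frame: x ahead of the robot, y to its left, z up, the work surface at z = 0. Lengths are in m, angles in rad, forces in N, time in s.
With the tool pointing down it reaches from about 0.4 to 0.85 m from the base axis. Payload 4.5 kg.
Tool frame: the origin (TCP) lies at the very end of the fingers, on their centre line; the grasp point (between the pads) lies 19 mm behind it; z points along the fingers, y is the line along which they close (so a half turn about z gives the same grasp; the last joint's range is limited). The gripper opens to 88 mm and grips with 3 to 60 N. Pads are 18 mm wide; open, the fingers measure 123 mm over their backs; the gripper's body (75 mm by 187 mm) begins 45 mm behind the grasp point.
Start: joints at [1.268, 0.689, -0.195, 1.565, 0.157, 0.902, -0.215], TCP at [0.207, -0.59, 0.203] pointing down, gripper open.
Joint ranges: [-3.01, 3.01], [-0.46, 2.08], [-1.47, 1.51], [0.13, 2.56], [-1, 4.14], [0.04, 2.09], [-2.66, 2.66]. Speed limits (rad/s): [2.57, 2.57, 3.14, 3.14, 3.14, 3.14, 3.14].

## Interface

Orientations are given as a unit quaternion [x, y, z, w].
In Python, from plant import r, eyes, nets gives the robot as it stands.
- The arm moves only by the shell command python3 -m pendant 'ROWS' [FORCE]. ROWS is JSON, a list of rows, each an object of numbers: "claw": the opening, from 0 (shut) to 1 (fully open); "dx", "dy", "dz": the shift along the world's x, y, z in mm; "twist": the turn about the world's z in rad. In form: [{"claw": .., "dx": .., "dy": .., "dz": .., "twist": ..}, ...]. A call has 1 to 8 rows; each row is the pose to reach, as a shift and turn from the pose commanded when the call began; what a row does not reach only later rows make up. A row lasts 1/10 s, in which the tool goes at most 50 mm and 8.59 degrees, less where a joint would pass 70% of its speed; a pose out of reach is approached as far as the arm can. A call with a gripper value outside its range is refused whole. The fingers move at their own pace and stop on an object; FORCE is the grip in N (left out, the last holds). Time passes only in rows, so rows that repeat a pose let the fingers close. It gives the time, the measured TCP pose, the force, the opening and the grip force at its end, in the units of the state.
- r.get_state(): the state, without advancing time (a new reading comes with each control period).
- eyes.snapshot(name): name is "scene" or "top"; returns (picture, depth): 384x512x3 uint8, blue, green, red; 384x512 float32, m along the optical axis (not along the pixel's ray), 0 where there is no reading.
- eyes.camera_info(name): a dict with "K" (3x3 intrinsics, pixels), "world_to_cam" (4x4, takes a point from world to camera coordinates). Camera axes: x right, y down, z forward; pixel columns grow to the right and rows downward; lengths in m; the calibration is good to about 2 mm. A picture is of the moment at which its call begins. camera_info takes no time and is no camera call.
- r.finish_job(): hands the job in; it is judged then, once.
Trained networks look in the newest picture that a camera, given by its name, has taken for a name from the list of things; names that differ only in an ending like _2 or _b are one class to them, and where a whole thing is asked for, a point or a joint stands for the part that bears it (a point fixed in the world has none). Each returns a list of dicts, best first, with "confidence" (0 to 1); they miss things now and then, are a little off and sometimes report something else, mostly with a low value. They report only what shows in the picture. A call takes as long as a camera call.
- nets.spot_in(camera, query): "box" ([left, top, width, height] as shares, 0 to 1, of the picture: columns of its width, rows of its height, round what is visible of it).
- nets.place_of(camera, query): "position" ([column, row] as shares, 0 to 1, of the picture: columns of its width, rows of its height: a listed point, or the origin of a listed thing).
The state is a dict: "clock": time; "q": joint angles; "qd": joint speeds; "joint_torque": joint torques, N m; "tool_pos": TCP position; "eef_rot": TCP orientation; "contact_force": force on the tool from outside, world axes, zero at the start; "moment": the same for the moment, N m; "opening": opening from 0.0 (shut) to 1.0 (fully open); "finger_force": force on a finger pad.
Only numpy, scipy, OpenCV 4.12 (cv2) and the standard library are available. Lean on these libraries where they do the work, as an engineer would, in place of code of your own. Each camera call takes 0.05 s, during which the arm holds its last target. There are 200 camera calls.

## Task

Two sealed red nozzle holders stand in the black rack and look alike, but each is either empty, packed with a needle set, or fitted with a solid steel mandrel. Lift each one to tell by its weight which it is, and set it nose-down, upright and fully home in its nest: empty in blue, needle set in yellow, solid in black. The nests are clamped some millimetres off their marks, so feel the nose in gently, without pressing, knocking or dropping a holder on nest or rack (35 N at the very most); leave the other things on the bench where they are.

Things in the scene. Friction and masses are not known exactly. Their poses are not given: they have to be found in the camera images.
- holder_1: Sealed nozzle holder 1, upright, 110 mm tall; origin at its nose tip on the axis, z up. Steel nose: 45-degree cone from an 18 mm flat tip to 24 mm diameter over the lowest 3 mm, then 24 mm diameter up to a flat shoulder at 34 mm. Red barrel, 44 mm diameter, from 34 to 104 mm (grip here from above), black cap 41 mm diameter up to 110 mm. Stands nose-down in a rack hole.
- holder_1_grip (a point): Middle of the red barrel of holder 1, on its axis, 69 mm above the nose tip, 35 mm above the shoulder; z up. The holder weighs about 0.225 kg empty, 0.43 kg with a needle set, 0.68 kg with a solid mandrel (within 0.03 kg); the looks and the number do not tell which.
- holder_2: Sealed nozzle holder 2, upright, 110 mm tall; origin at its nose tip on the axis, z up. Steel nose: 45-degree cone from an 18 mm flat tip to 24 mm diameter over the lowest 3 mm, then 24 mm diameter up to a flat shoulder at 34 mm. Red barrel, 44 mm diameter, from 34 to 104 mm (grip here from above), black cap 41 mm diameter up to 110 mm. Stands nose-down in a rack hole.
- holder_2_grip (a point): Middle of the red barrel of holder 2, on its axis, 69 mm above the nose tip, 35 mm above the shoulder; z up. The holder weighs about 0.225 kg empty, 0.43 kg with a needle set, 0.68 kg with a solid mandrel (within 0.03 kg); the looks and the number do not tell which.
- rack: Fixed black receiving rack, 90 x 230 mm, 46 mm high, origin under its centre, long side along its y. Two loose 32 mm through holes at y = -65 and +65 mm; a holder's shoulder rests on the top face, its nose hangs in the hole.
- nest_blue: Fixed nest with blue base plate, for the EMPTY holder. Base 92 x 92 x 10 mm, origin under its centre. On it a steel disc, clamped fast, carries off-centre a round block of smooth white plastic, 56 mm in diameter, its flat top 51 mm above the origin, with a bore in its middle 26.5 mm wide, 36 mm deep. It is sprung: firm to 10 N, then sinks 0.5 mm per N, 8 mm at most. Nests 105 mm apart in a row, in any order.
- nest_blue_seat (a point): Over the centre of the blue base plate, at the height of the block's flat top. The bore's axis is not measured: it lies 8 mm from this point, in any direction, another one in each nest. Lowered here, the nose lands on the flat beside the bore; within 4 mm of the axis it drops in and the side load points to the centre. Seated: shoulder flat on the block, grip point 35 mm above this height.
- nest_yellow: Fixed nest with yellow base plate, for the holder with a NEEDLE SET. Base 92 x 92 x 10 mm, origin under its centre. On it a steel disc, clamped fast, carries off-centre a round block of smooth white plastic, 56 mm in diameter, its flat top 51 mm above the origin, with a bore in its middle 26.5 mm wide, 36 mm deep. It is sprung: firm to 10 N, then sinks 0.5 mm per N, 8 mm at most. Nests 105 mm apart in a row, in any order.
- nest_yellow_seat (a point): Over the centre of the yellow base plate, at the height of the block's flat top. The bore's axis is not measured: it lies 8 mm from this point, in any direction, another one in each nest. Lowered here, the nose lands on the flat beside the bore; within 4 mm of the axis it drops in and the side load points to the centre. Seated: shoulder flat on the block, grip point 35 mm above this height.
- nest_black: Fixed nest with black base plate, for the holder with a SOLID mandrel. Base 92 x 92 x 10 mm, origin under its centre. On it a steel disc, clamped fast, carries off-centre a round block of smooth white plastic, 56 mm in diameter, its flat top 51 mm above the origin, with a bore in its middle 26.5 mm wide, 36 mm deep. It is sprung: firm to 10 N, then sinks 0.5 mm per N, 8 mm at most. Nests 105 mm apart in a row, in any order.
- nest_black_seat (a point): Over the centre of the black base plate, at the height of the block's flat top. The bore's axis is not measured: it lies 8 mm from this point, in any direction, another one in each nest. Lowered here, the nose lands on the flat beside the bore; within 4 mm of the axis it drops in and the side load points to the centre. Seated: shoulder flat on the block, grip point 35 mm above this height.
- injector: Bystander: black electronic injector lying on the bench, about 155 mm long along its x, up to 43 mm high, origin on the bench under its middle. Loose.
- coupler: Bystander: silver quick-coupler standing upright, 38 mm in diameter, 48 mm tall, origin under its centre. Loose.
- spray_guard: Bystander: translucent blue plastic spray guard, an open box 90 x 60 x 50 mm with 3 mm walls, origin under its centre. Loose and light.
- cal_block: Bystander: steel calibration block 50 x 35 x 30 mm, origin under its centre. Loose.

How it is judged:
At the end, for the whole second after the job is handed in: Each holder rests released, still, upright (3.4 deg) and fully home (shoulder within 2.5 mm of the block top, axis within 12 mm of the seat point) in the nest of its class: weight under 3.8 N in blue, 3.8 to 6.2 N in yellow, over 6.2 N in black (((horizontal distance between holder_1_grip and nest_blue_seat below 0.012 m and contact force between holder_1 and nest_blue between 1 and 3.8 N and z of holder_1_grip in the frame of nest_blue_seat between 0.032 and 0.0375 m) or (horizontal distance between holder_1_grip and nest_yellow_seat below 0.012 m and contact force between holder_1 and nest_yellow between 3.8 and 6.2 N and z of holder_1_grip in the frame of nest_yellow_seat between 0.032 and 0.0375 m) or (horizontal distance between holder_1_grip and nest_black_seat below 0.012 m and contact force between holder_1 and nest_black above 6.2 N and z of holder_1_grip in the frame of nest_black_seat between 0.032 and 0.0375 m)) and angle between each of holder_1_grip, holder_2_grip's own z axis and vertical below 0.06 rad and linear speed of each of holder_1, holder_2 below 0.02 m/s and ((horizontal distance between holder_2_grip and nest_blue_seat below 0.012 m and contact force between holder_2 and nest_blue between 1 and 3.8 N and z of holder_2_grip in the frame of nest_blue_seat between 0.032 and 0.0375 m) or (horizontal distance between holder_2_grip and nest_yellow_seat below 0.012 m and contact force between holder_2 and nest_yellow between 3.8 and 6.2 N and z of holder_2_grip in the frame of nest_yellow_seat between 0.032 and 0.0375 m) or (horizontal distance between holder_2_grip and nest_black_seat below 0.012 m and contact force between holder_2 and nest_black above 6.2 N and z of holder_2_grip in the frame of nest_black_seat between 0.032 and 0.0375 m))); the robot touches nothing.
It fails at once if a holder is pressed, knocked or dropped on a nest or on the rack with more than 35 N (contact force between any of holder_1, holder_2 and nest_blue above 35 N or contact force between any of holder_1, holder_2 and nest_yellow above 35 N or contact force between any of holder_1, holder_2 and nest_black above 35 N or contact force between any of holder_1, holder_2 and rack above 35 N).
It fails at once if the injector, the quick-coupler, the spray guard or the calibration block is moved more than 20 mm (distance of any of injector, coupler, spray_guard, cal_block from where it was at the start of the episode above 0.02 m).
It also fails if it takes over 72 s, if anything falls off the work surface, if the arm or the gripper's body presses on something with over 40 N, if the wrist force passes 120 N, or if a joint passes its speed limit or range.

## Working session

There is one attempt and no reset: what is moved stays moved. The work goes in short steps, Python scripts to look and compute and a shell command to move; the robot and the scene stay as the last step left them, time stands still between calls to the robot, and variables do not carry over. Pictures are saved under pics/ and viewed, at most 10 in all, crops included, and the job is handed in when it is done.

```bash
ls; mkdir -p pics; cat > h.py <<'E'
import numpy as np, cv2
from plant import r, eyes, nets
def w(cam,u,v,z):  # pixel ray to plane z
    ci=eyes.camera_info(cam);K=np.array(ci["K"]);T=np.linalg.inv(np.array(ci["world_to_cam"]))
    d=T[:3,:3]@np.linalg.inv(K)@[u,v,1];o=T[:3,3]
    return o+d*(z-o[2])/d[2]
E
python3 - <<'E'
from h import *
s=r.get_state();print({k:np.round(v,3).tolist() for k,v in s.items()})
for c in("top","scene"):
    p,d=eyes.snapshot(c);cv2.imwrite(f"pics/{c}0.png",p);np.save(f"d_{c}.npy",d)
    T=np.linalg.inv(np.array(eyes.camera_info(c)["world_to_cam"]));print(c,T[:3,3].round(3),T[:3,2].round(3))
H={"holder_1_grip":.081,"holder_1":.012,"rack":0,"nest_blue_seat":.051,"nest_yellow_seat":.051,"nest_black_seat":.051,"nest_blue":0,"nest_yellow":0,"nest_black":0,"injector":0,"coupler":0,"spray_guard":0,"cal_block":0}
for q,z in H.items():
    for c in("top","scene"):
        for e in nets.place_of(c,q)[:3]:
            u,v=e["position"][0]*512,e["position"][1]*384
            print(q,c,round(e["confidence"],2),round(u),round(v),w(c,u,v,z).round(3))
E
```

```text
pics
{'clock': 0.0, 'q': [1.268, 0.69, -0.195, 1.566, 0.157, 0.903, -0.215], 'qd': [0.0, 0.001, 0.001, -0.0, 0.0, 0.0, -0.0], 'joint_torque': [0.0, -52.756, -1.267, -15.343, -0.053, 0.007, 0.0], 'tool_pos': [0.206, -0.589, 0.202], 'eef_rot': [0.986, 0.168, -0.0, -0.001], 'contact_force': [-0.034, -0.893, 0.288], 'moment': [-0.056, 0.003, 0.003], 'finger_force': 0.0, 'opening': 1.0}
top [ 0.427 -0.009  1.087] [ 0.161 -0.001 -0.987]
scene [ 1.217 -0.346  0.635] [-0.691  0.369 -0.621]
holder_1_grip top 0.68 364 220 [ 0.516 -0.31   0.081]
holder_1_grip scene 0.59 109 207 [ 0.523 -0.316  0.081]
holder_1 top 0.86 359 222 [ 0.517 -0.316  0.012]
holder_1 top 0.34 202 149 [0.739 0.138 0.012]
holder_1 scene 0.86 171 215 [ 0.527 -0.188  0.012]
holder_1 scene 0.8 118 229 [ 0.521 -0.31   0.012]
holder_1 scene 0.23 109 205 [ 0.428 -0.31   0.012]
rack top 0.59 337 222 [ 0.519 -0.254  0.   ]
rack top 0.19 360 221 [ 0.519 -0.321  0.   ]
rack scene 0.94 148 226 [ 0.53  -0.245  0.   ]
nest_blue_seat top 0.81 192 208 [0.558 0.162 0.051]
nest_blue_seat top 0.2 230 216 [0.535 0.056 0.051]
nest_blue_seat s
[... 599 characters left out ...]
  ]
nest_black scene 0.77 328 173 [0.536 0.264 0.   ]
nest_black scene 0.7 262 194 [0.542 0.052 0.   ]
injector top 0.69 314 218 [ 0.53  -0.186  0.   ]
injector top 0.68 304 142 [ 0.76  -0.165  0.   ]
injector scene 0.77 215 286 [ 0.755 -0.172  0.   ]
injector scene 0.68 111 205 [ 0.413 -0.306  0.   ]
injector scene 0.33 168 190 [ 0.418 -0.161  0.   ]
coupler top 0.59 254 159 [ 0.712 -0.014  0.   ]
coupler scene 0.76 271 242 [ 0.7   -0.013  0.   ]
spray_guard top 0.86 256 267 [ 0.391 -0.015  0.   ]
spray_guard scene 0.88 218 165 [0.368 0.003 0.   ]
cal_block top 0.57 200 151 [0.736 0.146 0.   ]
cal_block top 0.27 316 219 [ 0.528 -0.192  0.   ]
cal_block scene 0.75 341 231 [0.741 0.152 0.   ]
```

```bash
python3 - <<'E'
from h import *
a=cv2.imread("pics/top0.png")[110:290,120:400]; b=cv2.imread("pics/scene0.png")[100:310,60:380]
a=cv2.resize(a,(800,514),interpolation=cv2.INTER_CUBIC)
cv2.imwrite("pics/t1.png",a)
cv2.imwrite("pics/s1.png",cv2.resize(b,(800,525),interpolation=cv2.INTER_CUBIC))
# depth clouds: heights
for c in("top","scene"):
    d=np.load(f"d_{c}.npy");ci=eyes.camera_info(c);K=np.array(ci["K"]);T=np.linalg.inv(np.array(ci["world_to_cam"]))
    v,u=np.mgrid[:384,:512];P=np.stack([(u-K[0,2])/K[0,0]*d,(v-K[1,2])/K[1,1]*d,d],-1)@T[:3,:3].T+T[:3,3]
    P=P[d>0]
    def sel(n,x0,x1,y0,y1,z0,z1):
        m=(P[:,0]>x0)&(P[:,0]<x1)&(P[:,1]>y0)&(P[:,1]<y1)&(P[:,2]>z0)&(P[:,2]<z1);Q=P[m]
        if len(Q): print(c,n,len(Q),"mean",Q.mean(0).round(4),"mid",((Q.min(0)+Q.max(0))/2).round(4),"size",np.ptp(Q,axis=0).round(3))
    sel("captops A",.45,.6,-.36,-.26,.112,.14)
    sel("captops B",.45,.6,-.24,-.12,.112,.14)
    for i,y in enumerate((.052,.157,.262)):
        sel(f"block{i}",.48,.6,y-.05,y+.05,.042,.06)
        sel(f"base{i}",.48,.6,y-.0525,y+.0525,.005,.015)
E
```

```text
top captops A 221 mean [ 0.5177 -0.315   0.1212] mid [ 0.5183 -0.3163  0.1192] size [0.04  0.042 0.013]
top captops B 219 mean [ 0.5258 -0.1841  0.1211] mid [ 0.5269 -0.1843  0.1195] size [0.042 0.041 0.014]
top block0 249 mean [0.5542 0.0556 0.0562] mid [0.5548 0.0556 0.0527] size [0.054 0.053 0.015]
top base0 473 mean [0.5245 0.0527 0.0092] mid [0.54   0.0519 0.01  ] size [0.12  0.105 0.01 ]
top block1 256 mean [0.5533 0.1568 0.0558] mid [0.5533 0.1571 0.0509] size [0.053 0.055 0.018]
top base1 483 mean [0.5295 0.1593 0.009 ] mid [0.5399 0.158  0.01  ] size [0.12  0.103 0.01 ]
top block2 270 mean [0.5376 0.264  0.0553] mid [0.5383 0.265  0.051 ] size [0.054 0.056 0.018]
top base2 462 mean [0.5331 0.2585 0.0094] mid [0.5401 0.262  0.01  ] size [0.12  0.105 0.01 ]
scene captops A 284 mean [ 0.5243 -0.3158  0.1207] mid [ 0.5204 -0.3154  0.1185] size [0.043 0.042 0.013]
scene captops B 241 mean [ 0.5323 -0.1853  0.1208] mid [ 0.5293 -0.1844  0.1187] size [0.044 0.044 0.013]
scene block0 330 mean [0.5595 0.0543 0.0541] mid [0.5557 0.0571 0.0508] size [0.057 0.056 0.017]
scene base0 321 mean [0.5559 0.0322 0.0086] mid [0.5401 0.0519 0.01  ] size [0.12  0.105 0.01 ]
scene block1 300 mean [0.5587 0.1553 0.054 ] mid [0.555  0.1578 0.0511] size [0.056 0.054 0.018]
scene base1 268 mean [0.5676 0.1438 0.0089] mid [0.54   0.1569 0.01  ] size [0.12  0.104 0.01 ]
scene block2 270 mean [0.5427 0.2629 0.0537] mid [0.538  0.2662 0.0509] size [0.055 0.057 0.018]
scene base2 241 mean [0.5733 0.2492 0.0085] mid [0.5401 0.2626 0.01  ] size [0.12  0.104 0.01 ]
```

View pics/t1.png

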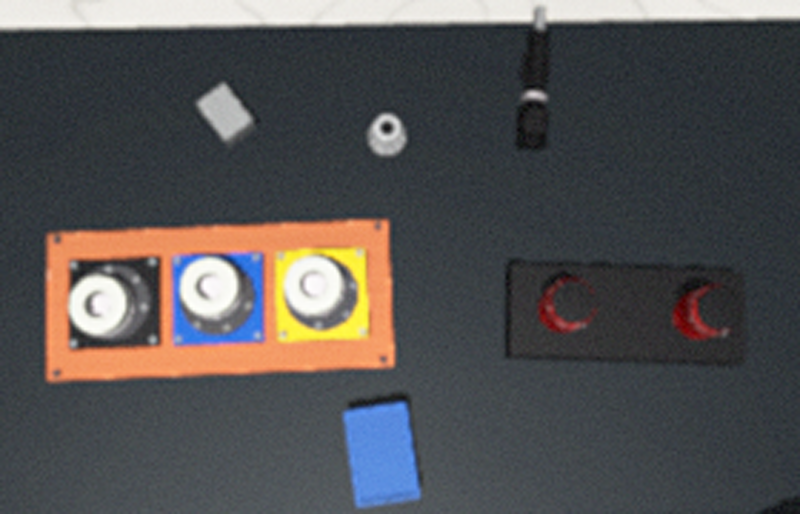

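View pics/s1.png

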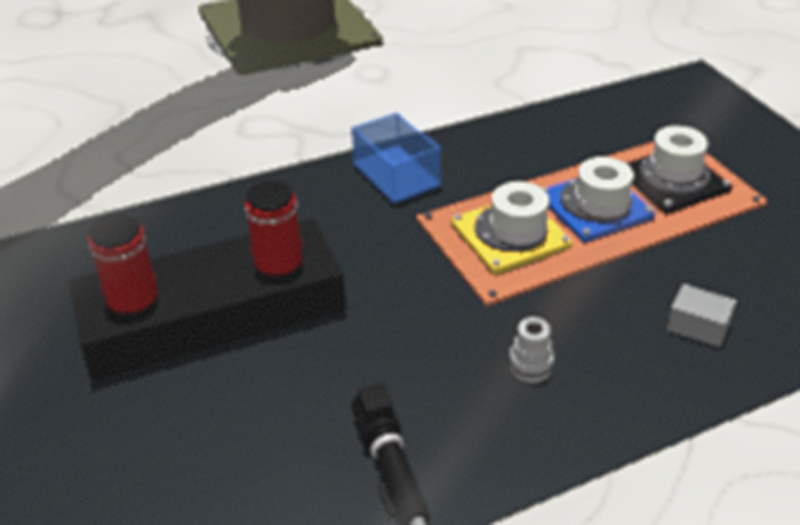

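Both pictures agree with the networks. In the crops the red holders stand at about (565,302) and (705,310) in the top view. The nests run yellow, blue, black from right to left, with white blocks at (315,287), (210,288) and (98,305). I'll go above the far holder (A) first, closing along x.

```bash
python3 -m pendant '[{"claw":1,"dx":314,"dy":274,"dz":0,"twist":1.233},{"claw":1,"dx":314,"dy":274,"dz":0,"twist":1.233},{"claw":1,"dx":314,"dy":274,"dz":0,"twist":1.233},{"claw":1,"dx":314,"dy":274,"dz":0,"twist":1.233},{"claw":1,"dx":314,"dy":274,"dz":0,"twist":1.233},{"claw":1,"dx":314,"dy":274,"dz":0,"twist":1.233},{"claw":1,"dx":314,"dy":274,"dz":0,"twist":1.233},{"claw":1,"dx":314,"dy":274,"dz":0,"twist":1.233}]' 30
python3 - <<'E'
from h import *
# white tops, coloured plates -> world, both cameras
for c in("top","scene"):
    p=cv2.imread(f"pics/{c}0.png");hsv=cv2.cvtColor(p,cv2.COLOR_BGR2HSV);d=np.load(f"d_{c}.npy")
    ci=eyes.camera_info(c);K=np.array(ci["K"]);T=np.linalg.inv(np.array(ci["world_to_cam"]))
    v,u=np.mgrid[:384,:512];P=np.stack([(u-K[0,2])/K[0,0]*d,(v-K[1,2])/K[1,1]*d,d],-1)@T[:3,:3].T+T[:3,3]
    reg=(P[...,0]>.44)&(P[...,0]<.64)&(P[...,1]>-.05)&(P[...,1]<.36)
    for n,lo,hi in(("blue",(105,120,60),(130,255,255)),("yellow",(22,120,90),(35,255,255)),("orange",(3,100,90),(18,255,255))):
        m=(cv2.inRange(hsv,lo,hi)>0)&reg
        pts=np.array([w(c,a,b,.01 if n!="orange" else 0) for b,a in np.argwhere(m)],np.float32)[:,:2]
        (cx,cy),sz,an=cv2.minAreaRect(pts*1000);print(c,n,np.round([cx,cy],1),np.round(sz,1),round(an,1))
    m=(P[...,2]>.047)&reg
    for y in(.056,.157,.265):
        q=P[m&(abs(P[...,1]-y)<.035)];
        pts=q[q[:,2]>.05][:,:2].astype(np.float32)*1000
        print(c,"top",y,np.round(cv2.minEnclosingCircle(pts),1) if 0 else (np.round(cv2.minEnclosingCircle(pts)[0],1),round(cv2.minEnclosingCircle(pts)[1],1)),np.median(q[:,2]).round(4))
E
```

```text
clock: 2.2
tool_pos: [0.5093, -0.3257, 0.203]
eef_rot: [0.717, 0.697, -0.0, 0.0]
contact_force: [1.1, 0.7, -0.0]
opening: 1.001
finger_force: 0.0
top blue [524.7  86.1] [250.9 101.8] 73.3
top yellow [547.8  51.4] [93.3 92.9] 0.1Traceback (most recent call last):
  File "<stdin>", line 10, in <module>
  File "h.py", line 4, in w
    ci=eyes.camera_info(cam);K=np.array(ci["K"]);T=np.linalg.inv(np.array(ci["world_to_cam"]))
ValueError: time passes only in moves, steps and waits
```

```bash
python3 -m pendant '[{"claw":1,"dx":11,"dy":10,"dz":0,"twist":0.03},{"claw":1,"dx":11,"dy":10,"dz":-30,"twist":0.03},{"claw":1,"dx":11,"dy":10,"dz":-60,"twist":0.03},{"claw":1,"dx":11,"dy":10,"dz":-90,"twist":0.03},{"claw":1,"dx":11,"dy":10,"dz":-120,"twist":0.03},{"claw":1,"dx":11,"dy":10,"dz":-136,"twist":0.03},{"claw":1,"dx":11,"dy":10,"dz":-136,"twist":0.03},{"claw":1,"dx":11,"dy":10,"dz":-136,"twist":0.03}]'; python3 - <<'E'
from h import *
p,d=eyes.snapshot("scene");cv2.imwrite("pics/s2.png",cv2.resize(p[130:290,60:270],(787,600),interpolation=cv2.INTER_CUBIC))
E
```

```text
clock: 3.0
tool_pos: [0.5189, -0.3175, 0.0671]
eef_rot: [0.709, 0.705, -0.0, 0.0]
contact_force: [-0.8, -0.5, 1.0]
opening: 0.997
finger_force: 0.0
```

View pics/s2.png

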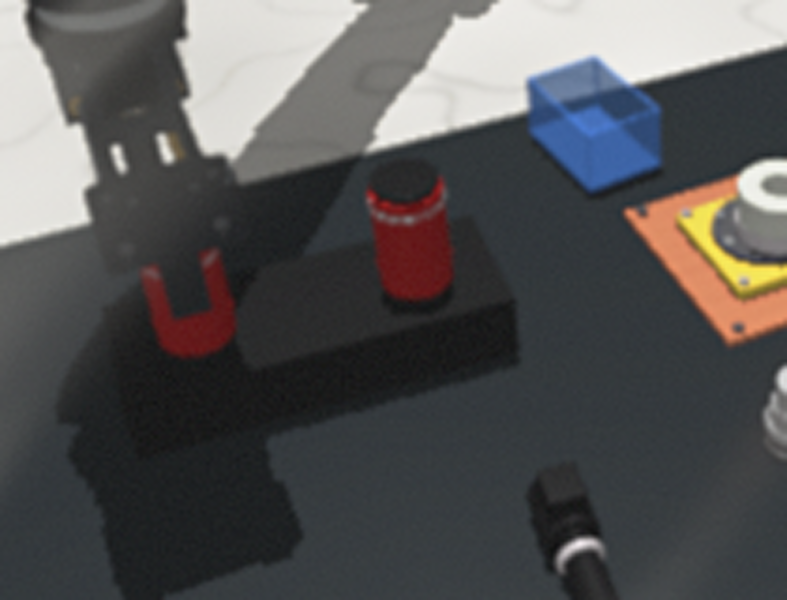

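The front finger is in front of the far barrel at (185,285), and the cap is clear under the gripper body. I'll close, then lift to weigh.

```bash
python3 -m pendant '[{"claw":1,"dx":1,"dy":2,"dz":0,"twist":0},{"claw":0,"dx":1,"dy":2,"dz":0,"twist":0},{"claw":0,"dx":1,"dy":2,"dz":0,"twist":0},{"claw":0,"dx":1,"dy":2,"dz":0,"twist":0},{"claw":0,"dx":1,"dy":2,"dz":0,"twist":0},{"claw":0,"dx":1,"dy":2,"dz":0,"twist":0},{"claw":0,"dx":1,"dy":2,"dz":0,"twist":0},{"claw":0,"dx":1,"dy":2,"dz":0,"twist":0}]' 30
```

```text
clock: 3.85
tool_pos: [0.5193, -0.315, 0.0667]
eef_rot: [0.709, 0.706, -0.0, -0.0]
contact_force: [-1.3, -0.5, 1.0]
opening: 0.488
finger_force: 30.0
```

```bash
python3 -m pendant '[{"claw":0,"dx":0,"dy":0,"dz":10,"twist":0},{"claw":0,"dx":0,"dy":0,"dz":30,"twist":0},{"claw":0,"dx":0,"dy":0,"dz":60,"twist":0},{"claw":0,"dx":0,"dy":0,"dz":90,"twist":0},{"claw":0,"dx":0,"dy":0,"dz":120,"twist":0},{"claw":0,"dx":0,"dy":0,"dz":130,"twist":0},{"claw":0,"dx":0,"dy":0,"dz":130,"twist":0},{"claw":0,"dx":0,"dy":0,"dz":130,"twist":0}]' 30;python3 -m pendant '[{"claw":0,"dx":0,"dy":0,"dz":0,"twist":0},{"claw":0,"dx":0,"dy":0,"dz":0,"twist":0},{"claw":0,"dx":0,"dy":0,"dz":0,"twist":0}]'; python3 -m pendant '[{"claw":0,"dx":0,"dy":0,"dz":0,"twist":0},{"claw":0,"dx":0,"dy":0,"dz":0,"twist":0}]'; python3 - <<'E'
from h import *
for i in range(6):
    eyes.snapshot("top"); print(r.get_state()["contact_force"].round(2) if hasattr(r.get_state()["contact_force"],"round") else r.get_state()["contact_force"])
E
```

```text
clock: 4.65
tool_pos: [0.519, -0.3147, 0.1955]
eef_rot: [0.708, 0.706, -0.0, -0.001]
contact_force: [0.2, 0.3, -2.5]
opening: 0.494
finger_force: 30.0
clock: 4.95
tool_pos: [0.5195, -0.3146, 0.1958]
eef_rot: [0.708, 0.706, -0.0, -0.001]
contact_force: [0.2, 0.1, -1.5]
opening: 0.491
finger_force: 30.0
clock: 5.15
tool_pos: [0.5199, -0.3148, 0.1965]
eef_rot: [0.708, 0.706, 0.0, -0.0]
contact_force: [1.0, 0.9, -2.3]
opening: 0.488
finger_force: 30.0
[ 0.49 -0.04 -2.29]
[ 0.44  0.45 -2.19]
[ 0.27 -0.12 -1.34]
[ 0.05 -0.28 -2.53]
[ 0.83  0.21 -2.53]
[-0.45  0.5  -1.94]
```

About 2.1 N, so this one is empty and goes to blue. I'll carry it there.

```bash
python3 -m pendant '[{"claw":0,"dx":0,"dy":0,"dz":15,"twist":0},{"claw":0,"dx":4,"dy":45,"dz":15,"twist":0},{"claw":0,"dx":8,"dy":92,"dz":15,"twist":0},{"claw":0,"dx":12,"dy":140,"dz":15,"twist":0},{"claw":0,"dx":16,"dy":188,"dz":15,"twist":0},{"claw":0,"dx":20,"dy":236,"dz":15,"twist":0},{"claw":0,"dx":24,"dy":284,"dz":15,"twist":0},{"claw":0,"dx":28,"dy":332,"dz":15,"twist":0}]'
python3 -m pendant '[{"claw":0,"dx":4,"dy":47,"dz":0,"twist":0},{"claw":0,"dx":7,"dy":95,"dz":-10,"twist":0},{"claw":0,"dx":7,"dy":130,"dz":-40,"twist":0},{"claw":0,"dx":7,"dy":139,"dz":-70,"twist":0},{"claw":0,"dx":7,"dy":139,"dz":-80,"twist":0},{"claw":0,"dx":7,"dy":139,"dz":-80,"twist":0},{"claw":0,"dx":7,"dy":139,"dz":-80,"twist":0}]'
cat > pic.py <<'E'
import sys
from h import *
c,x0,y0,x1,y1,n=sys.argv[1],*map(int,sys.argv[2:6]),sys.argv[6]
p,d=eyes.snapshot(c);s=min(800/(x1-x0),600/(y1-y0))
cv2.imwrite(f"pics/{n}.png",cv2.resize(p[y0:y1,x0:x1],None,fx=s,fy=s,interpolation=cv2.INTER_CUBIC))
E
python3 pic.py scene 230 70 390 190 s3
```

```text
clock: 6.25
tool_pos: [0.548, 0.019, 0.212]
eef_rot: [0.709, 0.706, 0.0, 0.0]
contact_force: [1.6, -0.4, -1.9]
opening: 0.492
finger_force: 30.0
clock: 6.95
tool_pos: [0.556, 0.1544, 0.1326]
eef_rot: [0.709, 0.705, 0.0, 0.001]
contact_force: [0.4, -0.4, -0.8]
opening: 0.491
finger_force: 30.0
```

View pics/s3.png

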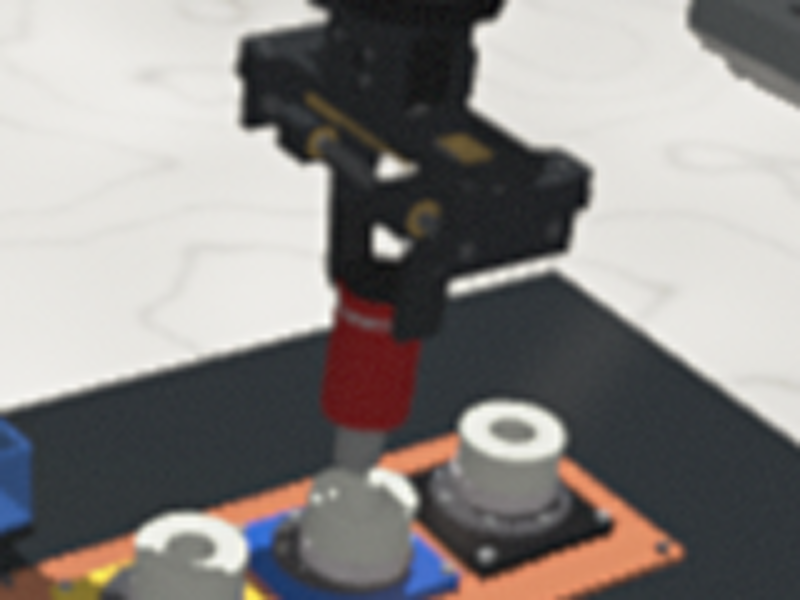

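The nose hangs over the blue block: tip at (355,465), block top centre near (358,495). Now I'll lower it in small steps.

```bash
python3 -m pendant '[{"claw":0,"dx":-1,"dy":2,"dz":-10,"twist":0},{"claw":0,"dx":-1,"dy":2,"dz":-18,"twist":0},{"claw":0,"dx":-1,"dy":2,"dz":-21,"twist":0},{"claw":0,"dx":-1,"dy":2,"dz":-21,"twist":0},{"claw":0,"dx":-1,"dy":2,"dz":-21,"twist":0},{"claw":0,"dx":-1,"dy":2,"dz":-21,"twist":0}]'
for i in 1 2; do :; done
python3 -m pendant '[{"claw":0,"dx":0,"dy":0,"dz":-1,"twist":0},{"claw":0,"dx":0,"dy":0,"dz":-2,"twist":0},{"claw":0,"dx":0,"dy":0,"dz":-3,"twist":0},{"claw":0,"dx":0,"dy":0,"dz":-3,"twist":0}]'
python3 -m pendant '[{"claw":0,"dx":0,"dy":0,"dz":-1,"twist":0},{"claw":0,"dx":0,"dy":0,"dz":-2,"twist":0},{"claw":0,"dx":0,"dy":0,"dz":-3,"twist":0},{"claw":0,"dx":0,"dy":0,"dz":-3,"twist":0}]'
```

```text
clock: 7.6
tool_pos: [0.5541, 0.1582, 0.1109]
eef_rot: [0.709, 0.706, 0.0, 0.0]
contact_force: [-0.4, -1.1, -2.7]
opening: 0.49
finger_force: 30.0
clock: 8.0
tool_pos: [0.5542, 0.1583, 0.1077]
eef_rot: [0.708, 0.706, 0.0, 0.0]
contact_force: [0.2, -0.0, -1.8]
opening: 0.486
finger_force: 30.0
clock: 8.4
tool_pos: [0.554, 0.1582, 0.1046]
eef_rot: [0.708, 0.706, 0.0, -0.0]
contact_force: [0.8, 1.2, -3.1]
opening: 0.489
finger_force: 30.0
```

```bash
for i in 1; do python3 -m pendant '[{"claw":0,"dx":0,"dy":0,"dz":-1,"twist":0},{"claw":0,"dx":0,"dy":0,"dz":-2,"twist":0},{"claw":0,"dx":0,"dy":0,"dz":-2,"twist":0}]'; python3 -m pendant '[{"claw":0,"dx":0,"dy":0,"dz":-1,"twist":0},{"claw":0,"dx":0,"dy":0,"dz":-2,"twist":0},{"claw":0,"dx":0,"dy":0,"dz":-2,"twist":0}]'; done
```

```text
clock: 8.7
tool_pos: [0.554, 0.1581, 0.1026]
eef_rot: [0.709, 0.706, 0.0, 0.0]
contact_force: [0.9, -0.6, -2.2]
opening: 0.489
finger_force: 30.0
clock: 9.0
tool_pos: [0.554, 0.1581, 0.1006]
eef_rot: [0.709, 0.706, 0.0, 0.0]
contact_force: [0.6, 1.7, -2.4]
opening: 0.489
finger_force: 30.0
```

```bash
python3 -m pendant '[{"claw":0,"dx":0,"dy":0,"dz":-1,"twist":0},{"claw":0,"dx":0,"dy":0,"dz":-2,"twist":0},{"claw":0,"dx":0,"dy":0,"dz":-3,"twist":0},{"claw":0,"dx":0,"dy":0,"dz":-4,"twist":0},{"claw":0,"dx":0,"dy":0,"dz":-4,"twist":0}]'; python3 -m pendant '[{"claw":0,"dx":0,"dy":0,"dz":-2,"twist":0},{"claw":0,"dx":0,"dy":0,"dz":-4,"twist":0},{"claw":0,"dx":0,"dy":0,"dz":-6,"twist":0},{"claw":0,"dx":0,"dy":0,"dz":-6,"twist":0}]'
```

```text
clock: 9.5
tool_pos: [0.554, 0.1581, 0.0966]
eef_rot: [0.709, 0.706, -0.0, 0.0]
contact_force: [1.2, 0.4, -2.3]
opening: 0.489
finger_force: 30.0
clock: 9.9
tool_pos: [0.5539, 0.158, 0.0904]
eef_rot: [0.708, 0.706, -0.0, -0.0]
contact_force: [0.4, 1.0, -2.8]
opening: 0.487
finger_force: 29.9
```

```bash
python3 -m pendant '[{"claw":0,"dx":0,"dy":0,"dz":-2,"twist":0},{"claw":0,"dx":0,"dy":0,"dz":-5,"twist":0},{"claw":0,"dx":0,"dy":0,"dz":-8,"twist":0},{"claw":0,"dx":0,"dy":0,"dz":-11,"twist":0},{"claw":0,"dx":0,"dy":0,"dz":-14,"twist":0},{"claw":0,"dx":0,"dy":0,"dz":-14,"twist":0},{"claw":0,"dx":0,"dy":0,"dz":-14,"twist":0}]'; python3 pic.py scene 230 70 390 190 s4
```

```text
clock: 10.6
tool_pos: [0.5541, 0.1586, 0.0775]
eef_rot: [0.708, 0.706, 0.0, 0.0]
contact_force: [-0.3, 0.5, 4.7]
opening: 0.492
finger_force: 30.0
```

View pics/s4.png

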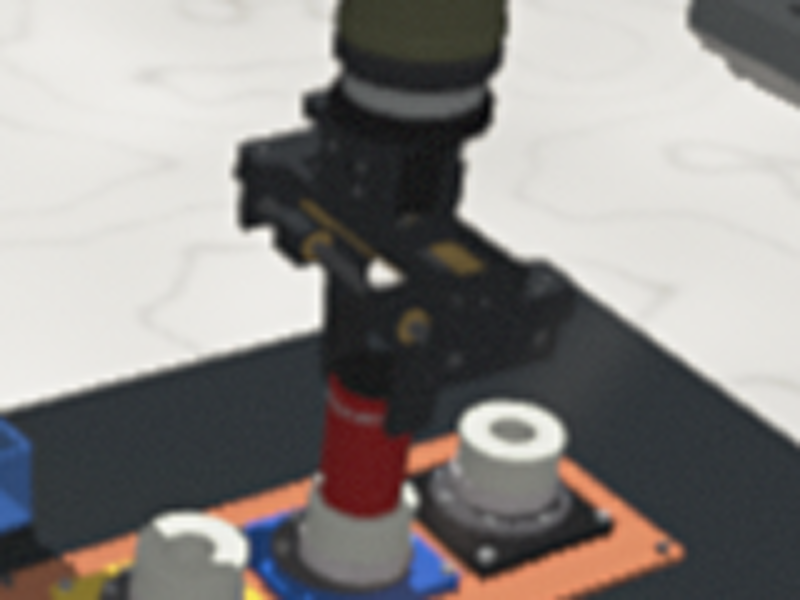

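The red barrel's lower edge at (362,510) is at the block top, and the upward contact of about 7 N came at TCP z 0.0775. That matches a block top at 0.0565 from the depth data, with the nest sitting on the orange plate. It's home, so I'll release and retreat.

```bash
python3 -m pendant '[{"claw":0,"dx":0,"dy":0,"dz":0.5,"twist":0},{"claw":0.6,"dx":0,"dy":0,"dz":0.5,"twist":0},{"claw":1,"dx":0,"dy":0,"dz":0.5,"twist":0},{"claw":1,"dx":0,"dy":0,"dz":0.5,"twist":0},{"claw":1,"dx":0,"dy":0,"dz":0.5,"twist":0}]'
python3 -m pendant '[{"claw":1,"dx":0,"dy":0,"dz":20,"twist":0},{"claw":1,"dx":0,"dy":0,"dz":60,"twist":0},{"claw":1,"dx":0,"dy":0,"dz":100,"twist":0},{"claw":1,"dx":0,"dy":0,"dz":130,"twist":0},{"claw":1,"dx":0,"dy":0,"dz":130,"twist":0}]'
python3 -m pendant '[{"claw":1,"dx":-4,"dy":-50,"dz":0,"twist":0},{"claw":1,"dx":-26,"dy":-343,"dz":0,"twist":0},{"claw":1,"dx":-26,"dy":-343,"dz":0,"twist":0},{"claw":1,"dx":-26,"dy":-343,"dz":0,"twist":0},{"claw":1,"dx":-26,"dy":-343,"dz":0,"twist":0},{"claw":1,"dx":-26,"dy":-343,"dz":0,"twist":0},{"claw":1,"dx":-26,"dy":-343,"dz":0,"twist":0},{"claw":1,"dx":-26,"dy":-343,"dz":0,"twist":0}]'
python3 - <<'E'
from h import *
for i in range(3):
    p,d=eyes.snapshot("top"); print(r.get_state()["contact_force"],r.get_state()["tool_pos"])
ci=eyes.camera_info("top");K=np.array(ci["K"]);T=np.linalg.inv(np.array(ci["world_to_cam"]))
v,u=np.mgrid[:384,:512];P=(np.stack([(u-K[0,2])/K[0,0]*d,(v-K[1,2])/K[1,1]*d,d],-1)@T[:3,:3].T+T[:3,3])[d>0]
Q=P[(abs(P[:,0]-.554)<.04)&(abs(P[:,1]-.158)<.035)&(P[:,2]>.09)];print(len(Q),Q.mean(0),np.median(Q[:,2]))
E
```

```text
clock: 11.15
tool_pos: [0.5539, 0.1579, 0.0771]
eef_rot: [0.709, 0.706, -0.0, 0.0]
contact_force: [1.1, 0.6, 0.5]
opening: 0.828
finger_force: 0.0
clock: 11.65
tool_pos: [0.5566, 0.1595, 0.2115]
eef_rot: [0.709, 0.706, 0.004, 0.002]
contact_force: [-0.3, 0.4, -0.8]
opening: 1.002
finger_force: 0.0
clock: 12.45
tool_pos: [0.5251, -0.1942, 0.2053]
eef_rot: [0.713, 0.701, -0.003, 0.0]
contact_force: [-1.3, -0.3, -0.6]
opening: 1.0
finger_force: 0.0
[ 1.25397181  0.62567763 -0.46118334] [ 0.52611499 -0.18932802  0.20564101]
[ 0.41430191  0.84855586 -0.07192458] [ 0.52691053 -0.18604001  0.20605652]
[ 0.34227393  0.73866019 -0.15700467] [ 0.52748572 -0.18411936  0.20641357]
259 [0.55121109 0.15352187 0.12838333] 0.1319781139215871
```

Holder A's cap top reads 0.132 where 0.1325 is expected, so it's home. Next is holder B.

```bash
python3 -m pendant '[{"claw":1,"dx":0,"dy":0,"dz":-30,"twist":0},{"claw":1,"dx":0,"dy":0,"dz":-60,"twist":0},{"claw":1,"dx":0,"dy":0,"dz":-90,"twist":0},{"claw":1,"dx":0,"dy":0,"dz":-120,"twist":0},{"claw":1,"dx":0,"dy":0,"dz":-139,"twist":0},{"claw":1,"dx":0,"dy":0,"dz":-139,"twist":0},{"claw":1,"dx":0,"dy":0,"dz":-139,"twist":0}]'
python3 -m pendant '[{"claw":0,"dx":0,"dy":0,"dz":0,"twist":0},{"claw":0,"dx":0,"dy":0,"dz":0,"twist":0},{"claw":0,"dx":0,"dy":0,"dz":0,"twist":0},{"claw":0,"dx":0,"dy":0,"dz":0,"twist":0},{"claw":0,"dx":0,"dy":0,"dz":0,"twist":0},{"claw":0,"dx":0,"dy":0,"dz":0,"twist":0},{"claw":0,"dx":0,"dy":0,"dz":0,"twist":0}]' 35
```

```text
clock: 13.3
tool_pos: [0.5284, -0.183, 0.0684]
eef_rot: [0.708, 0.707, 0.0, -0.0]
contact_force: [0.8, -0.6, -0.3]
opening: 1.003
finger_force: 0.0
clock: 14.0
tool_pos: [0.5268, -0.1851, 0.0683]
eef_rot: [0.709, 0.706, -0.001, -0.001]
contact_force: [-3.1, -0.2, 4.3]
opening: 0.481
finger_force: 35.0
```

```bash
python3 -m pendant '[{"claw":0,"dx":0,"dy":0,"dz":0,"twist":0},{"claw":0,"dx":0,"dy":0,"dz":0,"twist":0}]'; python3 pic.py scene 100 110 260 230 s5;python3 -c "
from h import *
print(r.get_state())"
```

```text
clock: 14.2
tool_pos: [0.5269, -0.1852, 0.0683]
eef_rot: [0.709, 0.706, -0.001, -0.0]
contact_force: [-3.9, 0.1, 5.1]
opening: 0.479
finger_force: 35.0
{'clock': 14.25, 'q': array([ 0.478543  ,  0.82132209, -0.38168219,  1.86976683,  0.5437594 ,
        0.55693859, -0.26728113]), 'qd': array([-7.45765109e-04,  1.35830025e-03, -4.46992087e-04, -1.73799975e-04,
        6.30555865e-04, -1.12403634e-03, -8.34294600e-05]), 'joint_torque': array([-8.33466165e-01, -4.90981722e+01, -4.38453197e+00, -1.05685392e+01,
        1.54929925e-01, -1.35319132e+00,  1.35890086e-02]), 'tool_pos': array([ 0.52688049, -0.1851627 ,  0.06828509]), 'eef_rot': array([ 7.08619360e-01,  7.05590312e-01, -8.16235835e-04, -4.97808869e-04]), 'contact_force': array([-5.02305773, -0.98390816,  5.39679422]), 'moment': array([-0.0289614 ,  0.87419855,  0.02541138]), 'finger_force': 35.01876415684819, 'opening': 0.48595791882142125}
```

View pics/s5.png

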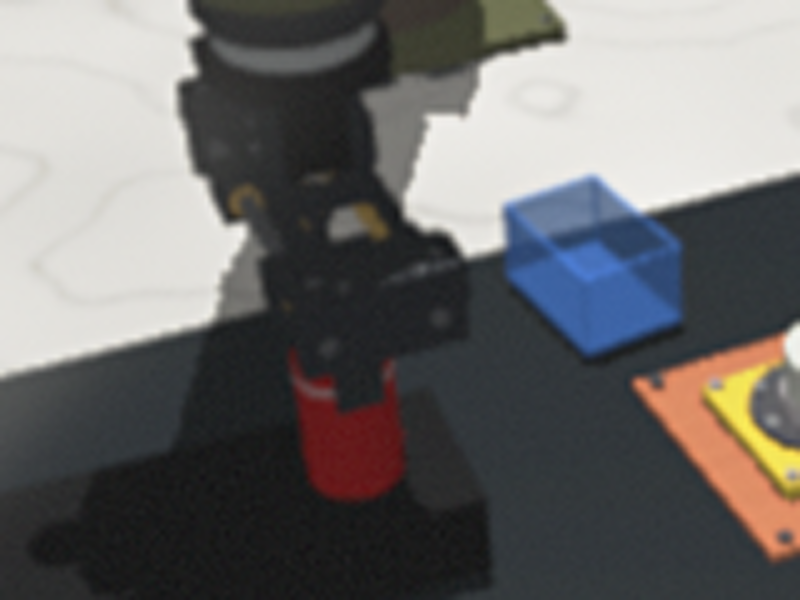

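The grip sits slightly off-centre: the holder pushes the tool toward −x with 4–5 N. The picture shows the barrel at (350,430), a little low-x of the finger. I'll reopen, shift −2.5 mm and regrip.

```bash
python3 -m pendant '[{"claw":0.7,"dx":0,"dy":0,"dz":0,"twist":0},{"claw":0.7,"dx":0,"dy":0,"dz":0,"twist":0},{"claw":0.7,"dx":-2.5,"dy":-1,"dz":0,"twist":0},{"claw":0,"dx":-2.5,"dy":-1,"dz":0,"twist":0},{"claw":0,"dx":-2.5,"dy":-1,"dz":0,"twist":0},{"claw":0,"dx":-2.5,"dy":-1,"dz":0,"twist":0},{"claw":0,"dx":-2.5,"dy":-1,"dz":0,"twist":0},{"claw":0,"dx":-2.5,"dy":-1,"dz":0,"twist":0}]' 35
```

```text
clock: 15.05
tool_pos: [0.5259, -0.1858, 0.0683]
eef_rot: [0.708, 0.706, 0.0, 0.0]
contact_force: [1.6, 1.0, -1.3]
opening: 0.483
finger_force: 35.0
```

Clean. Lift and weigh.

```bash
python3 -m pendant '[{"claw":0,"dx":0,"dy":0,"dz":10,"twist":0},{"claw":0,"dx":0,"dy":0,"dz":30,"twist":0},{"claw":0,"dx":0,"dy":0,"dz":60,"twist":0},{"claw":0,"dx":0,"dy":0,"dz":90,"twist":0},{"claw":0,"dx":0,"dy":0,"dz":120,"twist":0},{"claw":0,"dx":0,"dy":0,"dz":130,"twist":0},{"claw":0,"dx":0,"dy":0,"dz":130,"twist":0},{"claw":0,"dx":0,"dy":0,"dz":130,"twist":0}]'; python3 - <<'E'
from h import *
for i in range(7):
    eyes.snapshot("top"); print(r.get_state()["contact_force"].round(2))
E
```

```text
clock: 15.85
tool_pos: [0.5239, -0.186, 0.1968]
eef_rot: [0.709, 0.706, -0.001, -0.001]
contact_force: [0.3, 0.3, -6.9]
opening: 0.479
finger_force: 35.0
[-0.66  0.79 -6.67]
[-0.07 -0.56 -6.81]
[-0.27  1.25 -6.88]
[-0.   -0.69 -6.73]
[-0.42 -0.29 -6.63]
[-0.   -0.61 -6.98]
[-0.03  0.18 -6.96]
```

6.8 N, so this one is solid and goes to black.

```bash
python3 -m pendant '[{"claw":0,"dx":0,"dy":0,"dz":25,"twist":0},{"claw":0,"dx":2,"dy":45,"dz":25,"twist":0},{"claw":0,"dx":4,"dy":92,"dz":25,"twist":0},{"claw":0,"dx":6,"dy":140,"dz":25,"twist":0},{"claw":0,"dx":8,"dy":188,"dz":25,"twist":0},{"claw":0,"dx":10,"dy":236,"dz":25,"twist":0},{"claw":0,"dx":12,"dy":284,"dz":25,"twist":0},{"claw":0,"dx":14,"dy":332,"dz":25,"twist":0}]'
python3 -m pendant '[{"claw":0,"dx":0,"dy":47,"dz":0,"twist":0},{"claw":0,"dx":0,"dy":90,"dz":0,"twist":0},{"claw":0,"dx":0,"dy":117,"dz":0,"twist":0},{"claw":0,"dx":0,"dy":119,"dz":-30,"twist":0},{"claw":0,"dx":0,"dy":119,"dz":-60,"twist":0},{"claw":0,"dx":0,"dy":119,"dz":-90,"twist":0},{"claw":0,"dx":0,"dy":119,"dz":-90,"twist":0},{"claw":0,"dx":0,"dy":119,"dz":-90,"twist":0}]'
python3 pic.py scene 250 60 400 173 s6
```

```text
clock: 17.0
tool_pos: [0.5392, 0.148, 0.2231]
eef_rot: [0.708, 0.706, -0.0, 0.0]
contact_force: [1.8, -0.6, -6.3]
opening: 0.482
finger_force: 35.0
clock: 17.8
tool_pos: [0.5394, 0.2652, 0.1333]
eef_rot: [0.708, 0.706, -0.0, -0.0]
contact_force: [0.7, 1.1, -6.4]
opening: 0.48
finger_force: 35.0
```

View pics/s6.png

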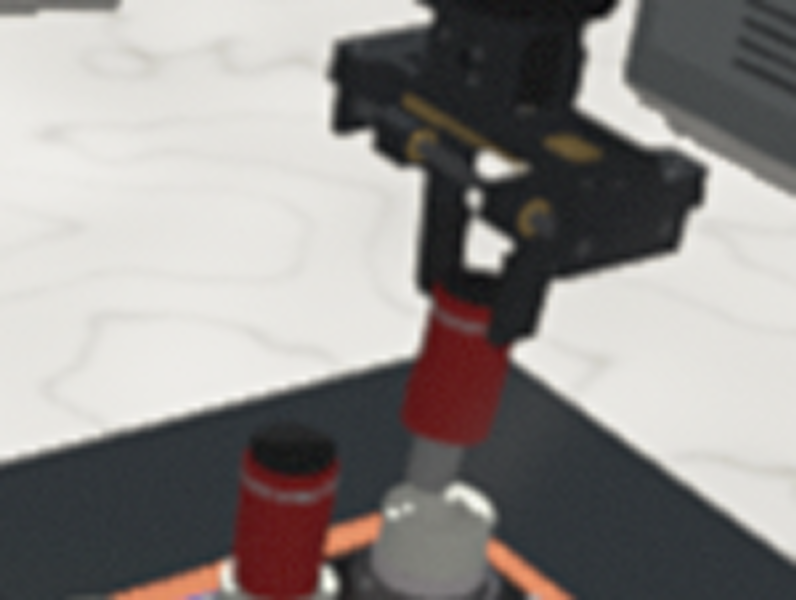

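The nose at (435,470) leans left of the cap at (485,285) more than perspective explains (holder A stands upright on the left), so the holder may have swung in the pads. I'll measure the tilt from depth.

```bash
cat > tilt.py <<'E'
from h import *
s=r.get_state();tp=s["tool_pos"];print(tp.round(4),s["contact_force"].round(2),s["moment"].round(3))
for c in("scene","top"):
    p,d=eyes.snapshot(c);ci=eyes.camera_info(c);K=np.array(ci["K"]);M=np.array(ci["world_to_cam"]);T=np.linalg.inv(M)
    v,u=np.mgrid[:384,:512];P=np.stack([(u-K[0,2])/K[0,0]*d,(v-K[1,2])/K[1,1]*d,d],-1)@T[:3,:3].T+T[:3,3]
    h=cv2.cvtColor(p,cv2.COLOR_BGR2HSV);red=((h[...,0]<8)|(h[...,0]>172))&(h[...,1]>120)&(h[...,2]>40)
    m=red&(d>0)&(abs(P[...,0]-tp[0])<.05)&(abs(P[...,1]-tp[1])<.045)
    rows=[(b,np.flatnonzero(m[b]).min(),np.flatnonzero(m[b]).max()) for b in range(384) if m[b].sum()>5]
    L=np.array(rows)
    # image lean of edges vs. projected vertical through the tool point
    f=lambda X:(lambda q:(q/q[2])[:2])(K@(M@[*X,1])[:3])
    a,b=f([tp[0],tp[1],tp[2]-.02]),f([tp[0],tp[1],tp[2]+.02]);print(c,"expected du/dv",((a-b)[0]/(a-b)[1]).round(3))
    print(L[::3].tolist())
    Q=P[m];zs=Q[:,2]
    for z in np.arange(tp[2]-.04,tp[2]+.06,.01):
        q=Q[abs(zs-z)<.005]
        if len(q)>12: print(z.round(3),len(q),q[:,:2].mean(0).round(4),((q[:,:2].min(0)+q[:,:2].max(0))/2).round(4))
E
python3 tilt.py
```

```text
[0.5403 0.266  0.1344] [ 1.23 -0.5  -6.39] [ 0.036 -0.141  0.056]
scene expected du/dv -0.182
[[116, 333, 339], [119, 332, 342], [124, 331, 342], [127, 330, 345], [130, 328, 345], [133, 327, 344], [136, 326, 343], [139, 327, 342], [142, 333, 340]]
0.114 20 [0.5539 0.2495] [0.5482 0.2549]
0.124 60 [0.5548 0.2484] [0.5484 0.2534]
0.134 64 [0.5542 0.2498] [0.5486 0.2565]
0.144 62 [0.5537 0.2514] [0.5467 0.2583]
0.154 57 [0.5551 0.2531] [0.5507 0.257 ]
0.164 50 [0.5537 0.2514] [0.5503 0.2553]
0.174 20 [0.5502 0.2493] [0.5505 0.2501]
0.184 39 [0.5483 0.2507] [0.5449 0.251 ]
top expected du/dv 2.494
[[203, 145, 151], [206, 146, 156], [209, 148, 157], [212, 149, 158], [215, 151, 157]]
0.134 28 [0.5378 0.242 ] [0.539 0.245]
0.144 22 [0.5415 0.2435] [0.5419 0.2453]
0.154 20 [0.5422 0.2441] [0.543  0.2455]
0.164 21 [0.5431 0.2446] [0.5439 0.2455]
0.184 16 [0.5471 0.2473] [0.5445 0.2487]
```

```bash
cat > fit.py <<'E'
from h import *
from scipy.optimize import minimize
s=r.get_state();tp=s["tool_pos"];g=tp+[0,0,.019]
p,d=eyes.snapshot("scene");ci=eyes.camera_info("scene");K=np.array(ci["K"]);M=np.array(ci["world_to_cam"])
h=cv2.cvtColor(p,cv2.COLOR_BGR2HSV);red=((h[...,0]<8)|(h[...,0]>172))&(h[...,1]>100)&(h[...,2]>35)
def f(X): q=(M[:3,:3]@X.T+M[:3,3:])
def f(X):
    q=K@(M[:3,:3]@X.T+M[:3,3:]);return (q[:2]/q[2]).T
th=np.linspace(0,2*np.pi,60,endpoint=False);C=np.c_[np.cos(th),np.sin(th),0*th]
def hull(t,dx,dy):
    R=cv2.Rodrigues(np.array([t,0,0.]))[0]
    X=np.vstack([C*.022+[0,0,-.040],C*.022+[0,0,-.008]])@R.T+g+[dx,dy,0]
    m=np.zeros((384*8,512*8),np.uint8);cv2.fillConvexPoly(m,np.round((cv2.convexHull(f(X).astype(np.float32))[:,0]+.5)*8).astype(int),1)
    return cv2.resize(m.astype(np.float32),(512,384),interpolation=cv2.INTER_AREA)
r0=f(g[None]+[0,0,-.02])[0];box=np.zeros_like(red);box[int(r0[1])-2:int(r0[1])+40,int(r0[0])-40:int(r0[0])+40]=1
red=(red&box).astype(np.float32);best=[]
for t in np.arange(-.24,.25,.03):
    for dy in np.arange(-.006,.0061,.002):
        for dx in(-.004,-.002,0,.002,.004): best.append((np.abs(hull(t,dx,dy)*box-red).sum(),t,dx,dy))
best.sort();print("tool",tp.round(4));
for b in best[:8]:
    R=cv2.Rodrigues(np.array([b[1],0,0.]))[0];print(np.round(b,3),"nose y",(R@[0,0,-.074]+g)[1]+b[3])
E
python3 fit.py
```

```text
tool [0.5408 0.2662 0.1352]
[ 3.60781e+02 -9.00000e-02  0.00000e+00 -2.00000e-03] nose y 0.25750142783615604
[ 3.62141e+02 -6.00000e-02  0.00000e+00 -2.00000e-03] nose y 0.25971510399732994
[ 3.62203e+02 -1.50000e-01  0.00000e+00  0.00000e+00] nose y 0.2550940186737625
[ 3.62281e+02 -1.20000e-01  0.00000e+00 -2.00000e-03] nose y 0.2552937371374288
[ 3.62594e+02 -1.80000e-01  0.00000e+00  0.00000e+00] nose y 0.25290425204329786
[ 3.62875e+02 -1.50000e-01  2.00000e-03 -2.00000e-03] nose y 0.2530940186737625
[ 3.63797e+02 -1.80000e-01  2.00000e-03 -2.00000e-03] nose y 0.25090425204329786
[ 3.63969e+02 -2.40000e-01  2.00000e-03  0.00000e+00] nose y 0.2485624461212009
```

The holder tilts about −0.12 rad around x (the pad axis), so the nose is about 10 mm toward −y. I'll put the nose tip over the bore, dip it in, then swing the tool back over the bore so the bore wall straightens the holder.

```bash
python3 -m pendant '[{"claw":0,"dx":-1,"dy":4,"dz":-3,"twist":0},{"claw":0,"dx":-1,"dy":8,"dz":-8,"twist":0},{"claw":0,"dx":-1,"dy":9,"dz":-13,"twist":0},{"claw":0,"dx":-1,"dy":9,"dz":-17,"twist":0},{"claw":0,"dx":-1,"dy":9,"dz":-19,"twist":0},{"claw":0,"dx":-1,"dy":9,"dz":-19,"twist":0},{"claw":0,"dx":-1,"dy":9,"dz":-19,"twist":0}]'
python3 -m pendant '[{"claw":0,"dx":0,"dy":0,"dz":-1,"twist":0},{"claw":0,"dx":0,"dy":0,"dz":-2,"twist":0},{"claw":0,"dx":0,"dy":0,"dz":-2,"twist":0}]';python3 -m pendant '[{"claw":0,"dx":0,"dy":0,"dz":-1,"twist":0},{"claw":0,"dx":0,"dy":0,"dz":-2,"twist":0},{"claw":0,"dx":0,"dy":0,"dz":-2,"twist":0}]'; python3 pic.py scene 280 80 380 155 s7
```

```text
clock: 18.7
tool_pos: [0.5386, 0.274, 0.1142]
eef_rot: [0.709, 0.706, 0.0, 0.0]
contact_force: [0.4, -0.1, -6.4]
opening: 0.484
finger_force: 35.0
clock: 19.0
tool_pos: [0.5384, 0.274, 0.1122]
eef_rot: [0.709, 0.706, -0.0, 0.0]
contact_force: [-0.2, 0.2, -7.0]
opening: 0.483
finger_force: 35.0
clock: 19.3
tool_pos: [0.5385, 0.2753, 0.1111]
eef_rot: [0.708, 0.706, 0.001, -0.0]
contact_force: [-2.5, 0.8, 1.6]
opening: 0.485
finger_force: 35.0
```

View pics/s7.png

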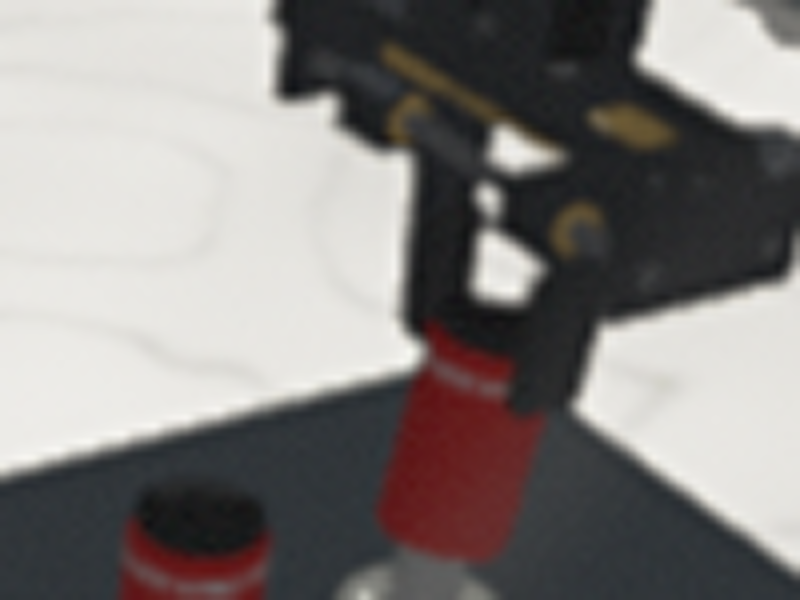

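The holder still leans: cap at (490,330), shoulder at (440,540), and the nose is touching the block. I'll average the side load to find the bore direction.

```bash
cat > st.py <<'E'
from h import *
F=[];
for i in range(8):
    eyes.snapshot("top");s=r.get_state();F.append(np.r_[s["contact_force"],s["moment"],s["tool_pos"]])
print(np.mean(F,0).round(4))
E
python3 st.py
```

```text
[-2.0011  1.5754  4.0576  0.2416  0.4757 -0.0272  0.5386  0.275   0.1109]
```

```bash
python3 -m pendant '[{"claw":0,"dx":0,"dy":0,"dz":2,"twist":0},{"claw":0,"dx":-2,"dy":1.5,"dz":2,"twist":0},{"claw":0,"dx":-2,"dy":1.5,"dz":1,"twist":0},{"claw":0,"dx":-2,"dy":1.5,"dz":0,"twist":0},{"claw":0,"dx":-2,"dy":1.5,"dz":-1,"twist":0},{"claw":0,"dx":-2,"dy":1.5,"dz":-1,"twist":0}]'; python3 st.py
```

```text
clock: 20.35
tool_pos: [0.5361, 0.2752, 0.1087]
eef_rot: [0.708, 0.706, -0.0, 0.0]
contact_force: [-0.8, 1.1, -5.3]
opening: 0.48
finger_force: 35.0
[-0.2465  0.597  -6.5066  0.1737 -0.016  -0.0148  0.5361  0.2749  0.1085]
```

The nose dropped in. A little deeper, then swing upright.

```bash
python3 -m pendant '[{"claw":0,"dx":0,"dy":0,"dz":-1,"twist":0},{"claw":0,"dx":0,"dy":0,"dz":-2,"twist":0},{"claw":0,"dx":0,"dy":0,"dz":-3,"twist":0},{"claw":0,"dx":0,"dy":0,"dz":-3,"twist":0}]'; python3 -m pendant '[{"claw":0,"dx":0,"dy":-1,"dz":0,"twist":0},{"claw":0,"dx":0,"dy":-2,"dz":0,"twist":0},{"claw":0,"dx":0,"dy":-3,"dz":0,"twist":0},{"claw":0,"dx":0,"dy":-3,"dz":0,"twist":0}]' 25; python3 st.py
```

```text
clock: 21.15
tool_pos: [0.5364, 0.2755, 0.106]
eef_rot: [0.708, 0.706, -0.0, 0.0]
contact_force: [0.6, 0.8, -7.0]
opening: 0.482
finger_force: 35.0
clock: 21.55
tool_pos: [0.5366, 0.2727, 0.1064]
eef_rot: [0.709, 0.706, 0.0, -0.0]
contact_force: [-1.1, 1.0, -6.5]
opening: 0.483
finger_force: 25.0
[-0.1715  1.0348 -5.9529  0.3175 -0.0274  0.0087  0.5365  0.2728  0.1063]
```

```bash
python3 -m pendant '[{"claw":0,"dx":0,"dy":-1,"dz":0,"twist":0},{"claw":0,"dx":0,"dy":-2,"dz":0,"twist":0},{"claw":0,"dx":0,"dy":-3,"dz":0,"twist":0},{"claw":0,"dx":0,"dy":-3,"dz":0,"twist":0}]' 20; python3 st.py; python3 -m pendant '[{"claw":0,"dx":0,"dy":-1,"dz":0,"twist":0},{"claw":0,"dx":0,"dy":-2,"dz":0,"twist":0},{"claw":0,"dx":0,"dy":-3,"dz":0,"twist":0},{"claw":0,"dx":0,"dy":-3,"dz":0,"twist":0}]' ; python3 st.py; python3 fit.py
```

```text
clock: 22.35
tool_pos: [0.5366, 0.2692, 0.1062]
eef_rot: [0.709, 0.706, -0.0, 0.0]
contact_force: [0.4, 0.4, -6.1]
opening: 0.484
finger_force: 20.0
[-2.6420e-01  1.0819e+00 -6.6841e+00  2.3850e-01 -1.0910e-01 -2.2000e-03
  5.3650e-01  2.6950e-01  1.0620e-01]
clock: 23.15
tool_pos: [0.5365, 0.2664, 0.1062]
eef_rot: [0.709, 0.706, -0.0, 0.0]
contact_force: [-0.3, 0.8, -7.3]
opening: 0.487
finger_force: 20.0
[-0.0647  1.1262 -6.4544  0.2632 -0.0849  0.0076  0.5364  0.2666  0.1062]
tool [0.5364 0.2666 0.1062]
[4.22156e+02 3.00000e-02 0.00000e+00 0.00000e+00] nose y 0.26885612551112303
[ 4.22312e+02 -3.00000e-02  0.00000e+00  2.00000e-03] nose y 0.2664167914811537
[ 4.22844e+02 -6.00000e-02  0.00000e+00  2.00000e-03] nose y 0.26419912201665946
[423.141   0.      0.      0.   ] nose y 0.2666364584961384
[4.23344e+02 6.00000e-02 0.00000e+00 0.00000e+00] nose y 0.2710737949756173
[ 4.24109e+02  9.00000e-02  0.00000e+00 -2.00000e-03] nose y 0.2712874711367912
[ 4.24219e+02  3.00000e-02 -2.00000e-03  2.00000e-03] nose y 0.27085612551112304
[ 4.2425e+02  0.0000e+00 -2.0000e-03  2.0000e-03] nose y 0.2686364584961384
```

The holder now fits as upright. I'll lower it home.

```bash
python3 -m pendant '[{"claw":0,"dx":0,"dy":-0.5,"dz":-2,"twist":0},{"claw":0,"dx":0,"dy":-0.5,"dz":-4,"twist":0},{"claw":0,"dx":0,"dy":-0.5,"dz":-6,"twist":0},{"claw":0,"dx":0,"dy":-0.5,"dz":-6,"twist":0}]'; python3 -m pendant '[{"claw":0,"dx":0,"dy":0,"dz":-2,"twist":0},{"claw":0,"dx":0,"dy":0,"dz":-4,"twist":0},{"claw":0,"dx":0,"dy":0,"dz":-6,"twist":0},{"claw":0,"dx":0,"dy":0,"dz":-6,"twist":0}]'
```

```text
clock: 24.0
tool_pos: [0.5363, 0.2659, 0.0998]
eef_rot: [0.709, 0.706, -0.0, 0.0]
contact_force: [0.6, 1.3, -6.3]
opening: 0.485
finger_force: 20.0
clock: 24.4
tool_pos: [0.5363, 0.2659, 0.0939]
eef_rot: [0.708, 0.706, -0.0, 0.0]
contact_force: [-0.4, 1.0, -6.3]
opening: 0.486
finger_force: 20.0
```

```bash
python3 -m pendant '[{"claw":0,"dx":0,"dy":0,"dz":-2,"twist":0},{"claw":0,"dx":0,"dy":0,"dz":-4,"twist":0},{"claw":0,"dx":0,"dy":0,"dz":-6,"twist":0},{"claw":0,"dx":0,"dy":0,"dz":-8,"twist":0},{"claw":0,"dx":0,"dy":0,"dz":-8,"twist":0}]'; python3 -m pendant '[{"claw":0,"dx":0,"dy":0,"dz":-2,"twist":0},{"claw":0,"dx":0,"dy":0,"dz":-4,"twist":0},{"claw":0,"dx":0,"dy":0,"dz":-5,"twist":0},{"claw":0,"dx":0,"dy":0,"dz":-5,"twist":0}]';  python3 -m pendant '[{"claw":0,"dx":0,"dy":0,"dz":-1,"twist":0},{"claw":0,"dx":0,"dy":0,"dz":-2,"twist":0},{"claw":0,"dx":0,"dy":0,"dz":-2,"twist":0}]'
```

```text
clock: 24.9
tool_pos: [0.5364, 0.2659, 0.0859]
eef_rot: [0.709, 0.706, -0.0, 0.0]
contact_force: [0.1, 1.5, -6.4]
opening: 0.487
finger_force: 20.0
clock: 25.3
tool_pos: [0.5364, 0.266, 0.081]
eef_rot: [0.709, 0.706, -0.0, 0.0]
contact_force: [0.4, 1.9, -6.3]
opening: 0.486
finger_force: 20.0
clock: 25.6
tool_pos: [0.5367, 0.2658, 0.0797]
eef_rot: [0.709, 0.706, 0.0, 0.0]
contact_force: [-1.0, -0.4, -0.9]
opening: 0.484
finger_force: 20.0
```

```bash
python3 -m pendant '[{"claw":0,"dx":0,"dy":0,"dz":-0.5,"twist":0},{"claw":0,"dx":0,"dy":0,"dz":-0.5,"twist":0},{"claw":0.6,"dx":0,"dy":0,"dz":-0.5,"twist":0},{"claw":1,"dx":0,"dy":0,"dz":-0.5,"twist":0},{"claw":1,"dx":0,"dy":0,"dz":-0.5,"twist":0},{"claw":1,"dx":0,"dy":0,"dz":-0.5,"twist":0},{"claw":1,"dx":0,"dy":0,"dz":-0.5,"twist":0}]'
python3 -m pendant '[{"claw":1,"dx":0,"dy":0,"dz":20,"twist":0},{"claw":1,"dx":0,"dy":0,"dz":60,"twist":0},{"claw":1,"dx":0,"dy":0,"dz":100,"twist":0},{"claw":1,"dx":0,"dy":0,"dz":130,"twist":0},{"claw":1,"dx":0,"dy":-45,"dz":140,"twist":0},{"claw":1,"dx":0,"dy":-90,"dz":140,"twist":0},{"claw":1,"dx":0,"dy":-140,"dz":140,"twist":0},{"claw":1,"dx":0,"dy":-190,"dz":140,"twist":0}]'
python3 -m pendant '[{"claw":1,"dx":0,"dy":-45,"dz":0,"twist":0},{"claw":1,"dx":0,"dy":-90,"dz":0,"twist":0},{"claw":1,"dx":0,"dy":-90,"dz":0,"twist":0}]'
python3 - <<'E'
from h import *
for c in("top","scene"):
    p,d=eyes.snapshot(c);ci=eyes.camera_info(c);K=np.array(ci["K"]);T=np.linalg.inv(np.array(ci["world_to_cam"]))
    v,u=np.mgrid[:384,:512];P=(np.stack([(u-K[0,2])/K[0,0]*d,(v-K[1,2])/K[1,1]*d,d],-1)@T[:3,:3].T+T[:3,3])[d>0]
    for x,y in((.554,.158),(.537,.2655)):
        Q=P[(abs(P[:,0]-x)<.03)&(abs(P[:,1]-y)<.03)&(P[:,2]>.125)&(P[:,2]<.16)];A=np.c_[Q[:,:2]-Q[:,:2].mean(0),np.ones(len(Q))];print(c,len(Q),np.median(Q,0).round(4))
    if c=="scene": cv2.imwrite("pics/s8.png",cv2.resize(p[70:270,180:400],(660,600),interpolation=cv2.INTER_CUBIC))
E
```

```text
clock: 26.3
tool_pos: [0.5365, 0.2662, 0.0787]
eef_rot: [0.708, 0.706, 0.0, -0.0]
contact_force: [0.1, -0.5, 0.2]
opening: 0.917
finger_force: 0.0
clock: 27.1
tool_pos: [0.5363, 0.0744, 0.219]
eef_rot: [0.708, 0.706, 0.0, 0.0]
contact_force: [1.3, -0.6, -0.6]
opening: 1.001
finger_force: 0.0
clock: 27.4
tool_pos: [0.5358, -0.0232, 0.218]
eef_rot: [0.713, 0.701, -0.003, 0.001]
contact_force: [-0.0, 0.6, -0.2]
opening: 1.001
finger_force: 0.0
top 214 [0.553  0.1555 0.1327]
top 222 [0.5366 0.2631 0.1326]
scene 164 [0.5586 0.1536 0.1331]
scene 149 [0.5431 0.2613 0.133 ]
```

View pics/s8.png

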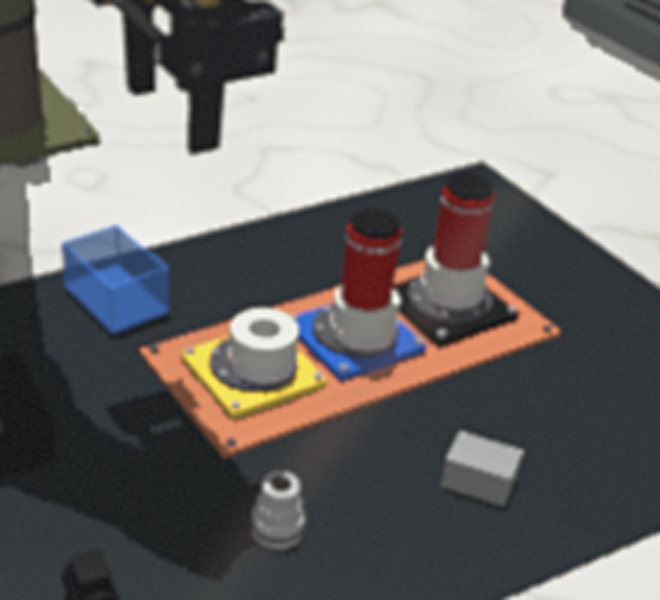

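Both holders stand upright and home, at (370,260) in blue and (465,225) in black, with cap tops at 0.1327 and 0.1326. The bystanders are where they were and the gripper is clear. Handing in.

```bash
python3 -c "
from h import *
print(r.finish_job())"
```

```text
the job is handed in; nothing more can be done
None
```

The job is handed in: the empty holder (about 2.1 N) is home in the blue nest and the solid one (about 6.8 N) in the black nest, both upright and released after about 27.5 s; no verdict came back.

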